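Lock out the bench centrifuge and release its lid

ROBOT

A 6-joint arm with a two-finger parallel gripper is mounted at the origin on a cart in front of the work surface, level with it; the furniture and walls round the work are solid. World frame = base frame: x ahead of the robot, y to its left, z up, the work surface at z = 0. Lengths are in mm, angles in rad, forces in N, time in s.
With the tool pointing down it reaches from about 350 to 875 mm from the base axis. Payload 4.2 kg.
Tool frame: the origin (TCP) lies between the finger pads; the fingertips stand 17 mm ahead of it and the grasp point (between the pads) lies 2 mm behind it (nose_length is the distance from the TCP to the fingertips, in mm); z points along the fingers, y is the direction in which the jaws open and shut (so a half turn about z gives the same grasp; the last joint's range is limited). The gripper opens to 85 mm and grips with 20 to 120 N. Pads are 22 mm wide; open, the fingers measure 114 mm over their backs; the gripper's body (76 mm by 85 mm) begins 54 mm behind the grasp point. The pads swing forward as they close: fully open they stand 13 mm farther back than shut.
Start: joints at [1.407, 0.385, 0.008, 0, -1.194, -0.259], TCP at [256.414, 569.957, 248.312] pointing down, gripper open.
Joint ranges: [-3.14, 3.14], [-1.21, 2.06], [-1.07, 1.41], [-3.16, 2.05], [-2.99, -0.16], [-3.1, 3.1]. Speed limits (rad/s): [2.79, 2.79, 3.14, 3.14, 3.14, 3.14].

INTERFACE

Orientations are given as a unit quaternion [x, y, z, w].
In Python, from bench import * gives the robot as it stands.
- The arm moves only by the tool jog_arm, never from a script. Its argument "increments" is a list of rows, each a list of 4 numbers: the shift along the tool's x, y, z in m, then the turn about the tool's z in degrees. A call has 1 to 10 rows; each row is the pose to reach, as a shift and turn from the pose measured when the call began, along the tool's axes at that moment; what a row does not reach only later rows make up. A row lasts 1/8 s, in which the tool goes at most 62.5 mm and 10.7 degrees, less where a joint would pass 70% of its speed; a pose out of reach is approached as far as the arm can. A call with a gripper value outside its range is refused whole. "hand" is the gripper's target within -1 to 1 (fully open at 1, half-way at 0, shut at -1), set as the call begins (left out, the last holds). The fingers move at their own pace and stop on an object; the grip force is fixed at half the most. Time passes only in rows, so rows that repeat a pose let the fingers close. It gives the time, the measured TCP pose, the force and the opening at its end, in the units of the state.
- read_state(): the state, without advancing time (a new reading comes with each control period).
- get_image(name): name is "scene" or "side" or "wrist"; returns the picture (420x560x3 uint8, red, green, blue); there is no depth.
- calibration(name): a dict with "fx", "fy", "cx", "cy" (pixels), "position" and "rotation" of the camera in the world; the wrist camera has in their place "hand_eye" (4x4, takes a point from camera to tool coordinates, whose origin is the TCP and whose axes are the flange's). Camera axes: x right, y up, looking along -z (the intrinsics and any distortion apply to the point x, -y, -z); pixel columns grow to the right and rows downward; lengths in mm; the calibration is good to about 2 mm. The wrist camera is an equidistant fisheye: a pixel r from the principal point sees the ray r / f radians off the axis. A picture is of the moment at which its call begins: read the wrist's pose just before it. calibration takes no time and is no camera call.
- job_done(): hands the job in, once; it reports no verdict.
The state is a dict: "clock": time; "joints": joint angles; "joint_vel": joint speeds; "joint_efforts": joint torques, N m; "position": TCP position; "ee_rot": TCP orientation; "contact_force": force on the tool from outside, world axes, zero at the start; "wrist_torque": the same for the moment, N m; "gripper_width": finger opening in mm.
Only numpy, scipy, OpenCV 4.12 (cv2) and the standard library are available. Lean on these libraries where they do the work, as an engineer would, in place of code of your own. Each camera call takes 0.05 s, during which the arm holds its last target.

TASK

The bench centrifuge must be isolated and opened for cleaning. Take the brown bottle off its lid and stand it upright on a free patch of the worktop before the lid comes up; swing the isolator handle round to off, until the padlock hole in the handle lines up with the hole in the hasp; then slide the safety catch fully sideways off the lid-release button and press the button right down and let go, so that the lid springs open. Leave everything else standing where it is.

Things in the scene. Friction and masses are not known exactly. Their poses are not given: they have to be found in the camera images.
- centrifuge: white and grey bench centrifuge, fixed, 265 (x) x 222 (y) x 142 mm high, place and yaw vary; origin at the centre of its underside; x points to its rear, y to its left seen from the front, z up. The front (x -0.135 to -0.035) is a flat deck 105 mm high (side cheeks 108 mm) that carries the isolator handle (right) and the safety catch (left); behind it lies the lid
- isolator_pivot (a point): point on the isolator handle's upright axis, at deck height; at (-0.085, -0.055, 0.105) in the centrifuge frame. The handle's round hub has radius 20 mm and its top is 31 mm above the deck
- isolator (a joint): angle of the isolator handle about its upright axis: 0 = on (handle points along the centrifuge's +y, its end standing in the way of the safety catch), pi/2 = off (handle points along -x, over the hasp, against a hard stop); grows counter-clockwise seen from above; needs about 0.18 N m (4 N at the grip) and stays where it is left. It starts within 0.12 of on
- handle_end (a point): point on the isolator handle, 50 mm out from its axis, 20 mm above the deck: the grip bar there is 12 mm wide, runs from the hub to 56 mm from the axis and spans 8 to 32 mm above the deck. Farther out (53 to 79 mm) is a flat steel tab 18 mm wide, 9 to 14 mm above the deck
- handle_hole (a point): centre of the 9 mm padlock hole in the handle's steel tab, 66 mm out from the axis
- hasp_hole (a point): centre of the 9 mm hole in the fixed steel hasp bracket that overhangs the front of the deck (the bracket is 22 mm wide, 4 to 7 mm above the deck); the point is given at the height of the handle's hole, so that with the isolator fully off the two coincide
- catch (a joint): travel of the safety catch: 0 = covers the release button, 0.050 = fully open; it slides along the centrifuge's -y, needs about 2.5 N, and is stopped by the handle unless the isolator is off
- catch_rib (a point): centre of the raised thumb rib across the top of the safety catch; the rib is 32 mm (x) x 9 mm (y) and 14 mm high, its top 30.5 mm above the deck. The catch itself is an aluminium channel 41 (x) x 48 (y) mm whose flat top is 17.5 mm above the deck
- release_button (a joint): how far the lid-release button is pressed: 0 = up, 0.006 = fully down; a spring returns it; fully down takes about 5 to 6 N, the latch lets go at about 0.004
- button_top (a point): centre of the top of the round release button, 24 mm in diameter, 11 mm above the deck when up and 5 mm when fully down; at x -0.085, y 0.050 in the centrifuge frame; its centre is 26 mm from the edge of the fully opened catch
- lid (a joint): opening angle of the lid: 0 = shut and latched, 1.48 = fully open; hinged at the rear. Shut, it covers x -0.030 to 0.120, y -0.095 to 0.095 of the centrifuge frame, with a flat top 142 mm above the worktop; its front edge swings up in an arc of 150 mm. Once unlatched, a damped spring lifts it in about two seconds and holds it open
- brown_bottle: small brown reagent bottle with a black cap, 44 mm diameter, 88 mm high (shoulder at about 60 mm, cap above, about 28 mm wide); origin at the centre of its base; about 0.11 kg; stands loose on the lid at the start
- measuring_cylinder: glass measuring cylinder, 54 mm foot, 30 mm tube, 201 mm high, close to the centrifuge's left side; origin at the centre of its base; bystander
- conical_flask: conical flask, 63 mm diameter, 104 mm high, close to the centrifuge's right side; origin at the centre of its base; bystander
- beaker: glass beaker, 58 mm diameter, 74 mm high; origin at the centre of its base; bystander
- green_cap_bottle: small bottle with a green cap, 44 mm diameter, 85 mm high; origin at the centre of its base; bystander
- white_bottle: white bottle with a blue cap, 54 mm diameter, 100 mm high; origin at the centre of its base; bystander
- tip_rack: blue pipette-tip box with a clear lid, 76 (x) x 121 (y) x 74 mm high; origin at the centre of its base; bystander
There are look-alikes about, which are no part of the job. Leave any turquoise or yellow look-alike of the brown_bottle alone.

How it is judged:
By the outcome, as a careful person would: the job done as asked, in the order asked, and still so for the second after the job is handed in, with the robot touching nothing.
It also fails if it takes over 64 s, if anything falls off the work surface, if the arm or the gripper's body presses on something with over 40 N, if the wrist force passes 120 N, or if a joint passes its speed limit or range.

## Working session

There is one attempt and no reset: what is moved stays moved. The work goes in short steps, Python scripts to look and compute and a tool call to move; the robot and the scene stay as the last step left them, time stands still between calls to the robot, and variables do not carry over. Pictures are saved under pics/ and viewed, and the job is handed in when it is done.

Besides the shell and the picture viewer there is one more tool, called after "Emit:" as name([rows], argument=value, ...), one row to a line, values as JSON. jog_arm: Moves the arm, as the interface text tells. Its arguments: {"type":"object","properties":{"increments":{"type":"array"},"hand":{"type":"number"}},"required":["increments"]}

```bash
ls; mkdir -p pics
python3 - <<'E'
from bench import *
import cv2
s=read_state();print(s)
for n in ["scene","side","wrist"]:
    im=get_image(n);cv2.imwrite(f"pics/{n}0.png",im[:,:,::-1]);print(n,calibration(n))
E
```

```text
pics
{'clock': 0.0, 'joints': array([ 1.40661978e+00,  3.85551663e-01,  6.63222054e-03, -5.10368640e-04,
       -1.19400147e+00, -2.58602801e-01]), 'joint_vel': array([ 2.22825860e-04, -9.63776350e-04,  1.27990031e-05, -3.84919718e-04,
       -1.06721053e-03,  4.06283115e-04]), 'joint_efforts': array([ 7.40584692e-04, -3.92286229e+01,  1.88398612e+01,  4.18615490e+00,
       -4.66428770e-03,  7.49506825e-06]), 'position': array([256.18772172, 569.48152935, 247.22531475]), 'ee_rot': array([ 9.77719942e-01, -2.09910768e-01, -1.86783125e-04,  1.07230254e-03]), 'contact_force': array([-0.05286082,  0.30303252,  0.45180695]), 'wrist_torque': array([-0.00631575, -0.00547394, -0.02825139]), 'gripper_width': 85.2860881194527}
scene {'fx': 449.8126210651744, 'fy': 449.8126210651744, 'cx': 276.8798766075111, 'cy': 213.62898092720587, 'position': array([   71.96549613, -1057.74802145,   878.72884862]), 'rotation': array([ 0.47043757, -0.10110802, -0.20394116,  0.85256886])}
side {'fx': 384.0501729914314, 'fy': 384.0501729914314, 'cx': 279.91874599402973, 'cy': 206.39504279388325, 'position': array([671.43485068, 888.88708616, 960.97192358]), 'rotation': array([0.01524728, 0.39440375, 0.91717236, 0.05484592])}
wrist {'fx': 325.19226210127806, 'fy': 325.19226210127806, 'cx': 283.77641930335864, 'cy': 216.30044511967736, 'hand_eye': array([[-3.57633519e-04,  9.60610826e-01,  2.77896946e-01,
         7.12495928e+01],
       [ 9.99999935e-01,  3.32367216e-04,  1.38029401e-04,
         8.10306155e-01],
       [ 4.02287028e-05,  2.77896977e-01, -9.60610883e-01,
        -1.24467463e+02],
       [ 0.00000000e+00,  0.00000000e+00,  0.00000000e+00,
         1.00000000e+00]])}
```

View pics/scene0.png

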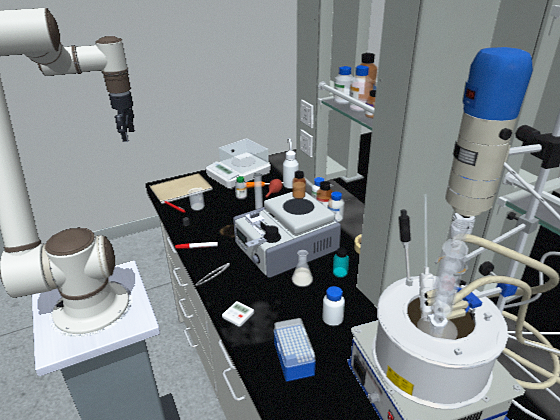

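View pics/side0.png

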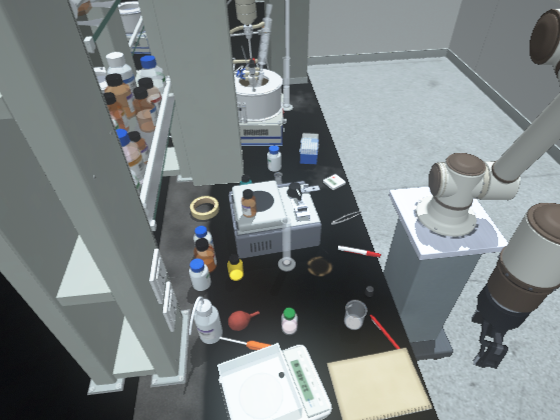

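View pics/wrist0.png

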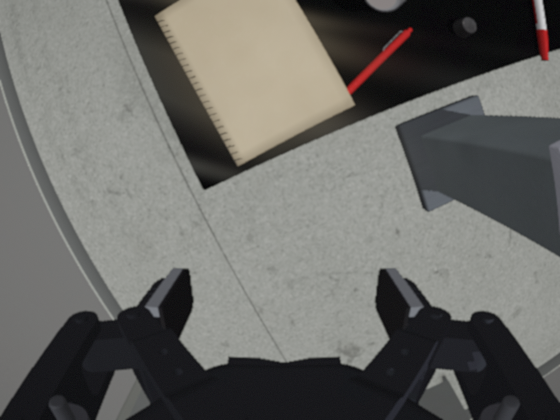

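Run:
```python
import cv2
a=cv2.imread("pics/scene0.png")[150:300,180:380];cv2.imwrite("pics/c1.png",cv2.resize(a,None,fx=4,fy=4,interpolation=2))
a=cv2.imread("pics/side0.png")[165:305,180:380];cv2.imwrite("pics/c2.png",cv2.resize(a,None,fx=4,fy=4,interpolation=2))
```

```text
(no output)
```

View pics/c1.png

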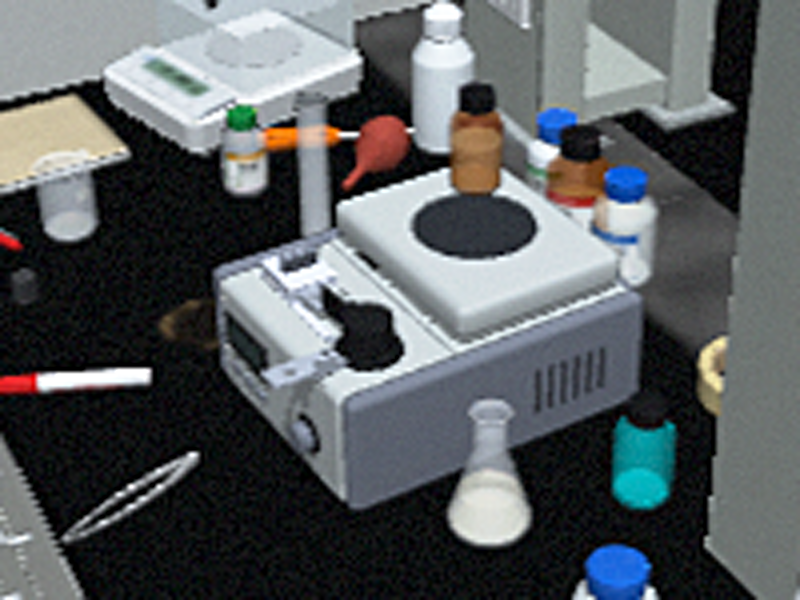

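View pics/c2.png

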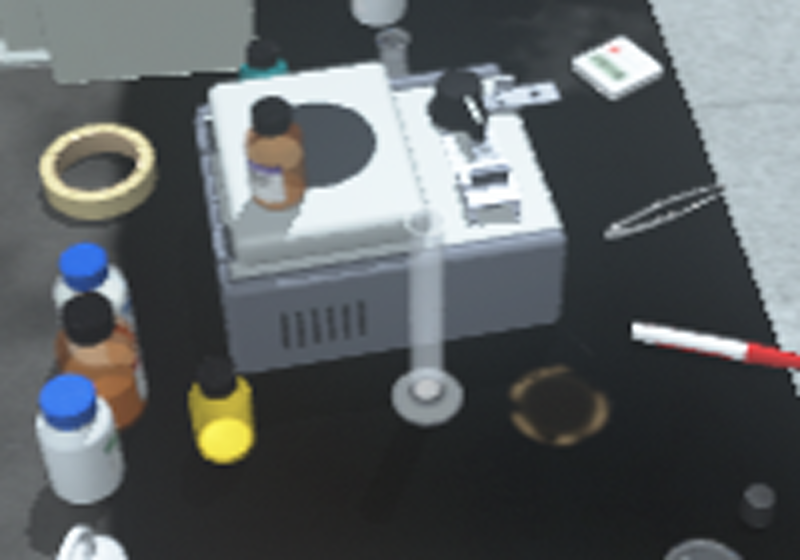

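```bash
cat > h.py <<'E'
from bench import *
import numpy as np, cv2
from scipy.spatial.transform import Rotation as R
from scipy.optimize import least_squares
C={}
def cal(n):
    if n not in C: C[n]=calibration(n)
    return C[n]
def proj(n,P):
    c=cal(n);P=np.atleast_2d(P)
    q=R.from_quat(c['rotation']).inv().apply(P-c['position'])
    return np.c_[c['cx']+c['fx']*q[:,0]/-q[:,2], c['cy']+c['fy']*q[:,1]/q[:,2]]
def ray(n,uv):
    c=cal(n);d=np.array([(uv[0]-c['cx'])/c['fx'],-(uv[1]-c['cy'])/c['fy'],-1])
    return np.array(c['position']),R.from_quat(c['rotation']).apply(d)
def atz(n,uv,z):
    p,d=ray(n,uv);return p+d*(z-p[2])/d[2]
# wrist, pose=(position,quat)
def wproj(P,pos,q):
    c=cal('wrist');H=c['hand_eye'];P=np.atleast_2d(P)
    t=R.from_quat(q).inv().apply(P-pos)
    k=(t-H[:3,3])@H[:3,:3]; k=k*[1,-1,-1]
    r=np.linalg.norm(k[:,:2],axis=1);th=np.arctan2(r,k[:,2])
    return np.array([c['cx'],c['cy']])+c['fx']*(th/r)[:,None]*k[:,:2]
def wray(uv,pos,q):
    c=cal('wrist');H=c['hand_eye']
    d=(np.array(uv)-[c['cx'],c['cy']])/c['fx'];th=np.linalg.norm(d)
    k=np.array([*(d/th*np.sin(th)),np.cos(th)])*[1,-1,-1]
    Rm=R.from_quat(q);return Rm.apply(H[:3,3])+pos,Rm.apply(H[:3,:3]@k)
def watz(uv,z,pos,q):
    p,d=wray(uv,pos,q);return p+d*(z-p[2])/d[2]
def cw(P,x):  # centrifuge->world, x=(x,y,yaw)
    P=np.atleast_2d(P).astype(float)
    return R.from_euler('z',x[2]).apply(P)+[x[0],x[1],0]
E
cat > fit1.py <<'E'
from h import *
obs=[('scene',(-135,-111,0),(267.5,276)),('scene',(130,-111,0),(339,250)),('scene',(-135,-111,108),(267.5,249)),
('side',(-135,111,0),(320,244.5)),('side',(130,111,0),(238.7,257.5)),('side',(-135,111,108),(321,225)),
('scene',(-30,-95,142),(295,231)),('scene',(120,-95,142),(334,214)),('side',(-30,-95,142),(276,181.5)),('side',(120,-95,142),(233.5,188))]
def f(x): return np.concatenate([proj(n,cw(p,x))[0]-o for n,p,o in obs])
best=min((least_squares(f,[500,-50,y0],x_scale=[100,100,1],loss='soft_l1') for y0 in (-.5,0,.5,1)),key=lambda r:r.cost)
x=best.x;print(x,best.cost);print(f(x).reshape(-1,2).round(1))
for n,uv in [('side',(248,216))]:
    print('bottle base',atz(n,uv,142))
print('scene',atz('scene',(180+475/4,150+192/4),142))
E
python3 fit1.py
```

```text
[ 6.08170084e+02 -5.25508372e+00  7.91021819e-02] 21.874566543925017
[[ 0.1  3.9]
 [ 0.3  0.8]
 [-1.1  1.7]
 [ 0.   3.8]
 [ 0.3  3.8]
 [ 1.   0.3]
 [-0.3 -4.1]
 [ 2.  -2. ]
 [-0.3 -2.2]
 [-2.5 -2.6]]
bottle base [687.17575145  59.70648962 142.        ]
scene [675.52526775  37.20893232 142.        ]
```

Emit:
jog_arm([
  [0,0,-0.06,0],
  [0.04,0.03,-0.12,-3],
  [0.493,0.403,-0.183,-24],
  [0.493,0.403,-0.183,-24],
  [0.493,0.403,-0.183,-24],
  [0.493,0.403,-0.183,-24],
  [0.493,0.403,-0.183,-24],
  [0.493,0.403,-0.183,-24],
  [0.493,0.403,-0.183,-24],
  [0.493,0.403,-0.183,-24],
])

```text
clock: 1.4
position: [496.2, 88.3, 418.7]
ee_rot: [1.0, -0.002, -0.0, 0.001]
contact_force: [1.2, 0.6, -0.1]
gripper_width: 85.7
```

Emit:
jog_arm([
  [0,0,0,0],
])

```text
clock: 1.52
position: [497.3, 85.0, 418.7]
ee_rot: [1.0, -0.005, -0.0, 0.001]
contact_force: [-0.1, 0.7, -0.5]
gripper_width: 85.2
```

Emit:
jog_arm([
  [0.043,0.075,0,0],
  [0.043,0.075,0,0],
  [0.043,0.075,0,0],
])

```text
clock: 1.9
position: [539.8, 9.1, 417.7]
ee_rot: [1.0, -0.006, -0.001, 0.001]
contact_force: [0.2, -0.5, -0.6]
gripper_width: 85.6
```

```bash
cat > snap.py <<'E'
import sys,json
from h import *
k=sys.argv[1]; n=sys.argv[2] if len(sys.argv)>2 else 'wrist'
s=read_state(); im=get_image(n)[:,:,::-1]
cv2.imwrite(f"pics/{n}{k}.png",im)
json.dump([s['position'].tolist(),s['ee_rot'].tolist()],open(f"pics/{n}{k}.json",'w'))
print(s['clock'],s['position'].round(1),R.from_quat(s['ee_rot']).as_euler('zyx',degrees=True).round(2),s['joints'].round(2),s['contact_force'].round(1),round(s['gripper_width'],1))
if len(sys.argv)>3:
    r0,r1,c0,c1,f=map(int,sys.argv[3:8]); cv2.imwrite(f"pics/{n}{k}c.png",cv2.resize(im[r0:r1,c0:c1],None,fx=f,fy=f,interpolation=2))
E
python3 snap.py 1
```

```text
1.9 [539.8   9.1 417.7] [ 6.9000e-01 -1.4000e-01  1.7989e+02] [ 0.32  0.17  0.12  0.   -1.53  1.24] [ 0.2 -0.5 -0.6] 85.6
```

View pics/wrist1.png

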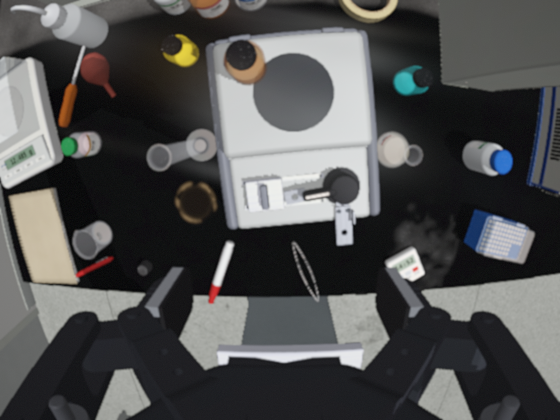

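Run:
```python
import cv2
a=cv2.imread("pics/wrist1.png")[20:250,195:395];cv2.imwrite("pics/c3.png",cv2.resize(a[:115],None,fx=4,fy=4,interpolation=2));cv2.imwrite("pics/c4.png",cv2.resize(a[110:],None,fx=4,fy=4,interpolation=2))
```

```text
(no output)
```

View pics/c3.png

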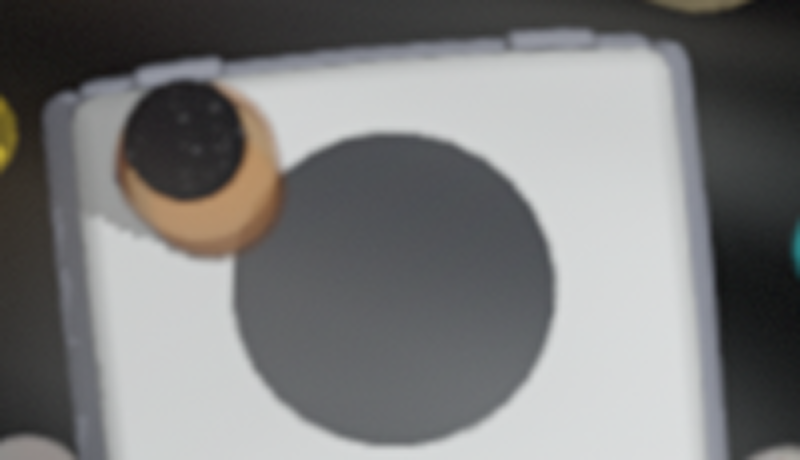

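View pics/c4.png

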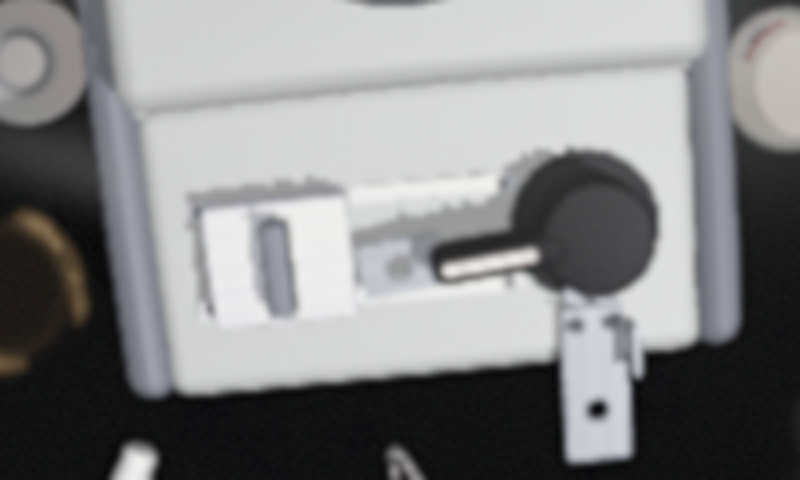

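```bash
cat > fit2.py <<'E'
from h import *
import json
pos,q=json.load(open('pics/wrist1.json'))
obs=[((-85,-55,136),(345.2,189.5)),((-151,-55,110.5),(344.2,232.2)),((-85,50,135.5),(264.3,196.3)),((45,0,142),(293.7,92)),((-135,-111,108),(379.5,214.5)),((-135,111,108),(230,229))]
f=lambda x:np.concatenate([wproj(cw(p,x),pos,q)[0]-o for p,o in obs])
r=least_squares(f,[608,-5,.08],x_scale=[100,100,1],loss='soft_l1');x=r.x
print(x.round(3),f(x).reshape(-1,2).round(1))
hh=watz((295,196.5),116.5,pos,q);pv=cw((-85,-55,105),x)[0];d=hh-pv
print('hh',hh,np.hypot(*d[:2]),'angle',np.arctan2(-d[0]*np.cos(x[2])-d[1]*np.sin(x[2]),-d[0]*np.sin(x[2])+d[1]*np.cos(x[2])))
print('bottle',watz((241.2,55),230,pos,q))
for p in [(-85,-55,105),(-85,50,135.5),(-85,0,135.5),(-151,-55,110)]: print(p,cw(p,x)[0].round(1))
for n,uv in dict(cyl=(202,143),flask=(392,152),beaker=(90,240),green=(93,143),white=(475,152),tips=(497,255),timer=(405,264),pen=(222,272),stain=(195,201),tw=(305,272),yel=(188,58)).items(): print(n,watz(uv,0,pos,q).round(0))
for n,c in [('scene',(-85,-55,136)),('side',(-85,-55,136)),('scene',(-85,50,135.5)),('side',(-85,50,135.5))]: print(n,c,proj(n,cw(c,x))[0].round(1))
E
python3 fit2.py
```

```text
[ 6.07717e+02 -9.72700e+00  8.40000e-02] [[ 0.2 -0.2]
 [-0.1 -1. ]
 [-0.1  0.4]
 [ 0.1 -1.9]
 [ 1.8  1.8]
 [-3.2  1.7]]
hh [514.19737118  -7.21040972 116.5       ] 65.81221328342632 angle 0.1215874520347693
bottle [679.43018598  46.33161728 230.        ]
(-85, -55, 105) [527.6 -71.6 105. ]
(-85, 50, 135.5) [518.8  33.  135.5]
(-85, 0, 135.5) [523.  -16.8 135.5]
(-151, -55, 110) [461.8 -77.2 110. ]
cyl [583. 145.   0.]
flask [ 566. -180.    0.]
beaker [408. 402.   0.]
green [600. 362.   0.]
white [ 574. -352.    0.]
tips [ 361. -447.    0.]
timer [ 354. -224.    0.]
pen [346. 125.   0.]
stain [483. 164.   0.]
tw [345. -30.   0.]
yel [732. 166.   0.]
scene (-85, -55, 136) [272.2 228.6]
side (-85, -55, 136) [294.2 185.1]
scene (-85, 50, 135.5) [254.9 212.6]
side (-85, 50, 135.5) [301.7 206.6]
```

Emit:
jog_arm([
  [0.05,-0.012,0.03,-0.5],
  [0.1,-0.024,0.07,0],
  [0.14,-0.0355,0.11,0],
  [0.14,-0.0355,0.15,0],
  [0.14,-0.0355,0.15,0],
  [0.14,-0.0355,0.15,0],
])

```text
clock: 2.7
position: [679.9, 44.6, 270.4]
ee_rot: [1.0, -0.004, 0.001, 0.001]
contact_force: [0.4, -0.6, 0.5]
gripper_width: 85.1
```

```bash
python3 snap.py 2; python3 snap.py 2 scene 120 250 240 360 6
```

```text
2.7 [679.9  44.6 270.4] [5.1000e-01 1.1000e-01 1.7991e+02] [ 0.3   0.47  0.2   0.   -1.3   1.26] [ 0.4 -0.6  0.5] 85.1
2.75 [680.1  44.4 271.2] [  0.54   0.2  179.95] [ 0.3   0.47  0.2   0.   -1.3   1.26] [0.2 0.4 0.8] 85.4
```

View pics/wrist2.png

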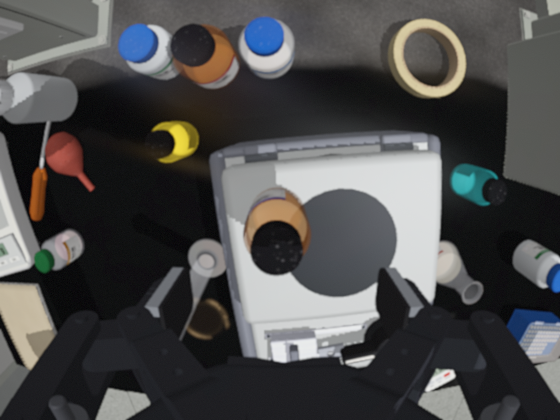

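View pics/scene2c.png

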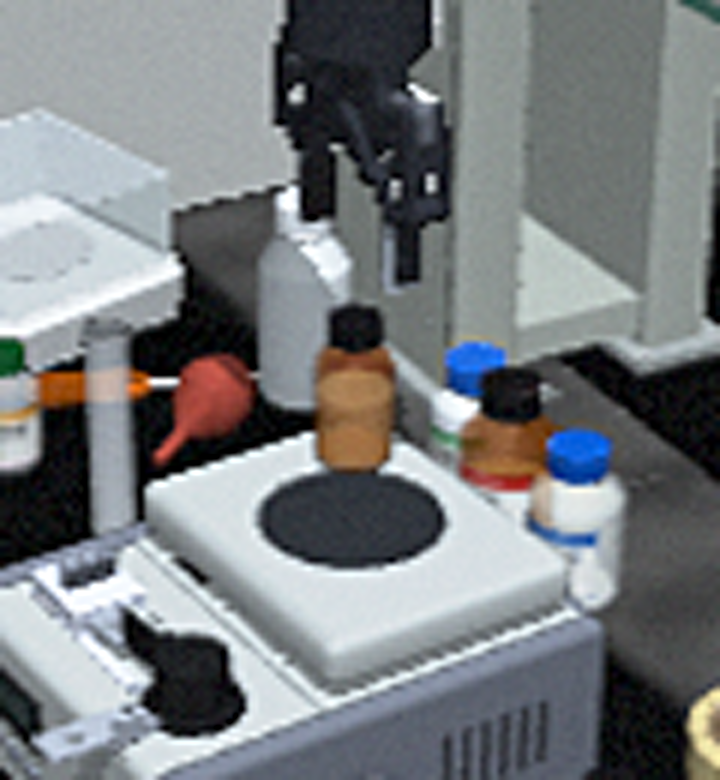

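Run:
```python
from h import *
import json
pos,q=json.load(open('pics/wrist2.json'));print(watz((276,248),230,pos,q))
```

```text
[685.22352486  47.71900813 230.        ]
```

Emit:
jog_arm([
  [0.002,-0.0025,0.04,0],
  [0.002,-0.0025,0.075,0],
  [0.002,-0.0025,0.089,0],
  [0.002,-0.0025,0.089,0],
])

```text
clock: 3.3
position: [682.7, 46.6, 183.2]
ee_rot: [1.0, -0.005, 0.002, 0.0]
contact_force: [1.1, -0.5, 1.1]
gripper_width: 85.6
```

Emit:
jog_arm([
  [0,0,0,0],
  [0,0,0,0],
  [0,0,0,0],
  [0,0,0,0],
  [0,0,0,0],
  [0,0,0,0],
], hand=-1)

```text
clock: 4.05
position: [683.6, 46.9, 185.2]
ee_rot: [1.0, -0.005, 0.004, 0.0]
contact_force: [-0.7, 1.9, 6.1]
gripper_width: 42.3
```

```bash
python3 snap.py 3; python3 snap.py 3 scene 120 250 240 360 6
```

```text
4.05 [683.6  46.9 185.2] [  0.52   0.45 179.98] [ 0.3   0.53  0.08  0.   -1.11  1.26] [-0.7  1.9  6.1] 42.3
4.1 [683.6  46.8 185.2] [  0.52   0.46 179.98] [ 0.3   0.53  0.08  0.   -1.11  1.26] [-0.8  1.2  5.4] 42.5
```

View pics/scene3c.png

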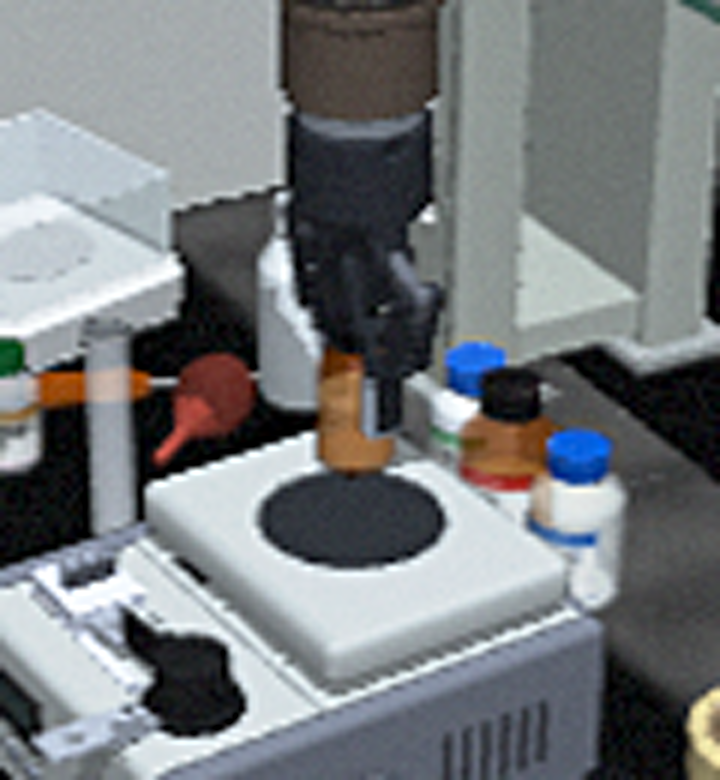

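Emit:
jog_arm([
  [0,0,-0.02,0],
  [0,0,-0.06,0],
  [0,0,-0.105,0],
  [-0.025,-0.042,-0.105,0],
  [-0.055,-0.094,-0.105,0],
  [-0.085,-0.146,-0.105,0],
  [-0.11,-0.19,-0.105,0],
  [-0.122,-0.209,-0.105,0],
  [-0.122,-0.209,-0.09,0],
  [-0.122,-0.209,-0.06,0],
])

```text
clock: 5.4
position: [563.7, 256.4, 243.8]
ee_rot: [1.0, -0.005, 0.005, -0.0]
contact_force: [0.3, -0.2, -2.4]
gripper_width: 42.3
```

```bash
python3 snap.py 4; python3 snap.py 4 scene 120 250 200 340 5;python3 snap.py 4 side
```

```text
5.4 [563.7 256.4 243.8] [   0.56    0.55 -179.97] [ 0.69  0.37 -0.02  0.01 -1.17  0.87] [ 0.3 -0.2 -2.4] 42.3
5.45 [561.1 254.9 237.7] [ 6.6000e-01 -3.0000e-02  1.7976e+02] [ 0.69  0.38 -0.03  0.   -1.17  0.87] [-0.9 -0.8 -5.7] 42.4
5.5 [561.3 254.5 239.1] [ 6.6000e-01 -5.0000e-02  1.7969e+02] [ 0.69  0.38 -0.03  0.   -1.17  0.87] [ 0.2 -0.2 -2.4] 43.1
```

View pics/scene4c.png

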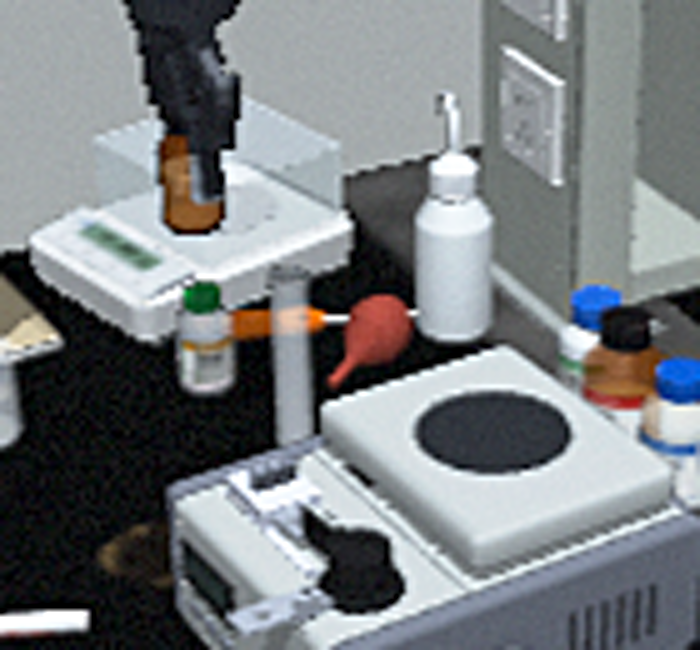

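View pics/side4.png

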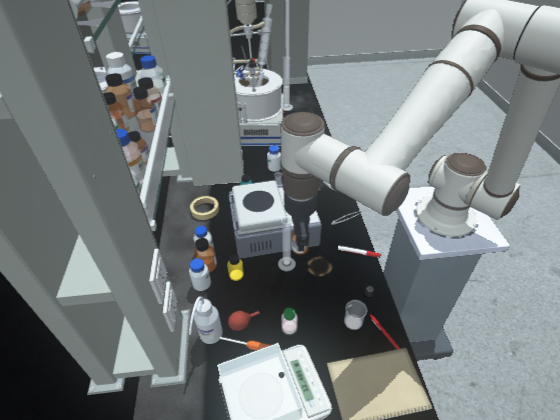

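View pics/wrist4.png

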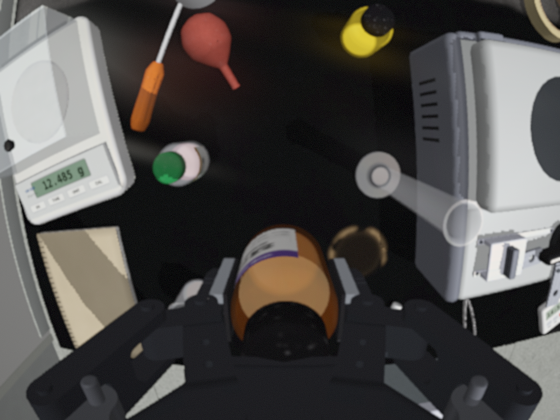

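Emit:
jog_arm([
  [0,0,0.05,0],
  [0,0,0.1,0],
  [0,0,0.14,0],
  [0,0,0.17,0],
  [0,0,0.185,0],
  [0,0,0.189,0],
  [0,0,0.191,0],
  [0,0,0.191,0],
])

```text
clock: 6.55
position: [563.9, 254.6, 51.7]
ee_rot: [1.0, -0.005, 0.003, 0.001]
contact_force: [0.5, 0.5, -0.8]
gripper_width: 42.5
```

Emit:
jog_arm([
  [0,0,0.003,0],
  [0,0,0.005,0],
  [0,0,0.005,0],
])

```text
clock: 6.92
position: [563.8, 254.6, 46.6]
ee_rot: [1.0, -0.005, 0.002, 0.001]
contact_force: [-0.4, -0.8, -0.6]
gripper_width: 42.3
```

Emit:
jog_arm([
  [0,0,0.0015,0],
  [0,0,0.003,0],
  [0,0,0.003,0],
])

```text
clock: 7.3
position: [563.6, 254.5, 43.4]
ee_rot: [1.0, -0.005, 0.002, 0.002]
contact_force: [0.2, -1.1, -2.0]
gripper_width: 42.5
```

Emit:
jog_arm([
  [0,0,0.001,0],
  [0,0,0.0015,0],
  [0,0,0.0015,0],
])

```text
clock: 7.68
position: [563.9, 254.6, 43.1]
ee_rot: [1.0, -0.005, 0.003, 0.002]
contact_force: [-1.6, -0.3, 4.5]
gripper_width: 42.7
```

Contact (4.5 N up). Release.

Emit:
jog_arm([
  [0,0,0,0],
  [0,0,0,0],
  [0,0,0,0],
  [0,0,0,0],
], hand=1)

```text
clock: 8.18
position: [563.8, 254.6, 43.0]
ee_rot: [1.0, -0.005, 0.003, 0.002]
contact_force: [-0.3, -0.9, -0.5]
gripper_width: 85.4
```

Emit:
jog_arm([
  [0,0,-0.02,0],
  [0,0,-0.06,0],
  [0,0,-0.12,0],
  [0,0,-0.18,0],
  [0,0,-0.24,0],
  [0,0,-0.26,0],
])

```text
clock: 8.93
position: [563.7, 256.0, 308.3]
ee_rot: [1.0, -0.005, 0.006, -0.001]
contact_force: [-0.0, -0.1, -0.5]
gripper_width: 85.4
```

```bash
python3 snap.py 5;python3 snap.py 5 scene 120 250 200 340 5
```

```text
8.925 [563.7 256.  308.3] [   0.58    0.71 -179.92] [ 0.69  0.34  0.08  0.01 -1.31  0.87] [-0.  -0.1 -0.5] 85.4
8.975 [564.  256.1 309.3] [   0.56    0.79 -179.89] [ 0.69  0.34  0.08  0.01 -1.31  0.87] [0.8 0.4 2.9] 85.3
```

View pics/scene5c.png

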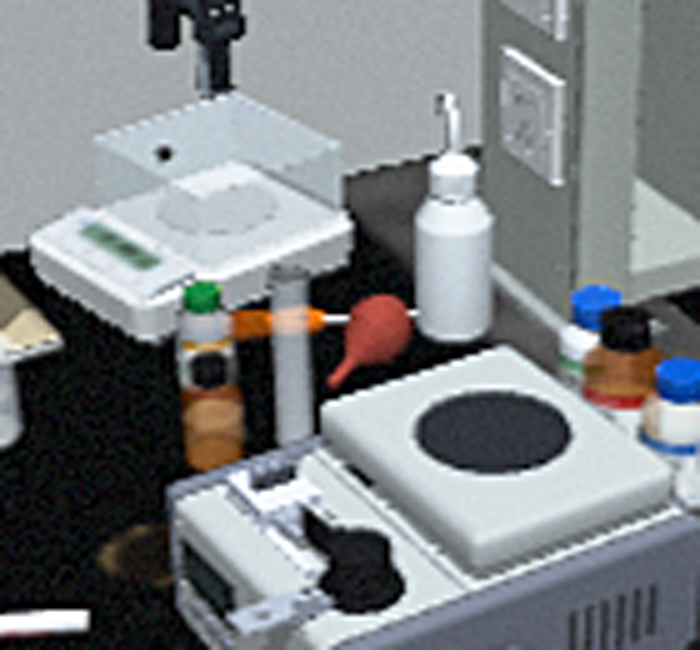

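View pics/wrist5.png

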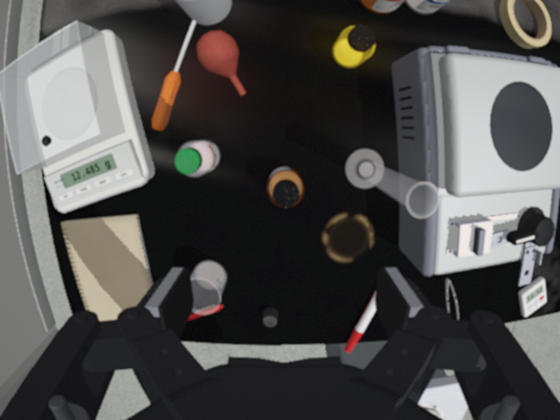

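```bash
cat > plan.py <<'E'
import sys
from h import *
X=np.array([607.717,-9.727,.084])
# args: cx cy z yawdeg(world rel centrifuge) ; prints tool increments from current
def go(p,yaw=None):
    s=read_state();Rm=R.from_quat(s['ee_rot']);w=cw(p,X)[0];w[2]=p[2]
    d=Rm.inv().apply(w-s['position'])/1000
    xa=Rm.as_matrix()[:,0];cur=np.arctan2(xa[1],xa[0])
    return w.round(1),d.round(4),round(-np.degrees((X[2]+(yaw or 0))-cur),1)
if __name__=='__main__':
    s=read_state();Rm=R.from_quat(s['ee_rot']);c=R.from_euler('z',-X[2]).apply(s['position']-[X[0],X[1],0])
    print('tcp in cf',c.round(1),'z axis',Rm.as_matrix()[:,2].round(3),'F',s['contact_force'].round(1),s['clock'])
    a=list(map(float,sys.argv[1:]))
    for i in range(0,len(a),3): print(*go(a[i:i+3]))
E
python3 plan.py -60 -13 260
```

```text
tcp in cf [-21.9 268.5 306.4] z axis [ 0.011  0.001 -1.   ] F [-0.1  0.5 -0.3] 9.025
[549.  -27.7 260. ] [-0.012   0.2838  0.046 ] -5.4
```

Emit:
jog_arm([
  [-0.003,0.06,0.0,-1],
  [-0.006,0.12,0.0,-3],
  [-0.009,0.18,0.0,-5.4],
  [-0.012,0.235,0.02,-5.4],
  [-0.012,0.284,0.046,-5.4],
  [-0.012,0.284,0.046,-5.4],
  [-0.012,0.284,0.046,-5.4],
], hand=-1)

```text
clock: 9.9
position: [548.8, -28.0, 259.1]
ee_rot: [0.999, 0.042, 0.005, 0.0]
contact_force: [-0.4, 0.1, 1.0]
gripper_width: -0.3
```

```bash
python3 snap.py 6;python3 snap.py 6 scene 120 250 200 340 5;python3 plan.py -60 -13 260
```

```text
9.9 [548.8 -28.  259.1] [  -4.79    0.52 -179.99] [ 0.25  0.24 -0.17  0.   -1.15  1.41] [-0.4  0.1  1. ] -0.3
9.95 [549.2 -27.3 259.7] [  -4.85    0.59 -179.97] [ 0.25  0.24 -0.17  0.   -1.15  1.41] [ 0.7  0.7 -0.5] 0.3
tcp in cf [-59.6 -12.3 260.1] z axis [ 0.011  0.001 -1.   ] F [-1.1  0.2 -0.1] 10.0
[549.  -27.7 260. ] [-0.0004  0.0007  0.0001] 0.1
```

View pics/wrist6.png

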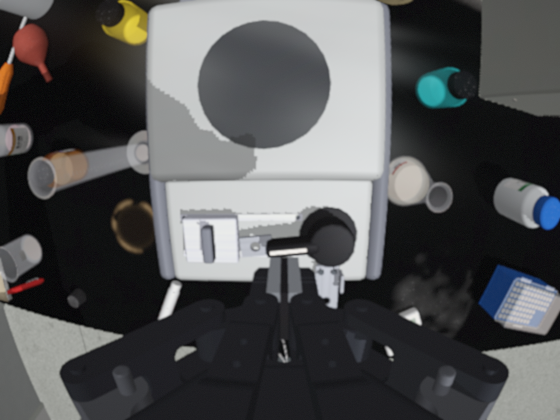

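View pics/scene6c.png

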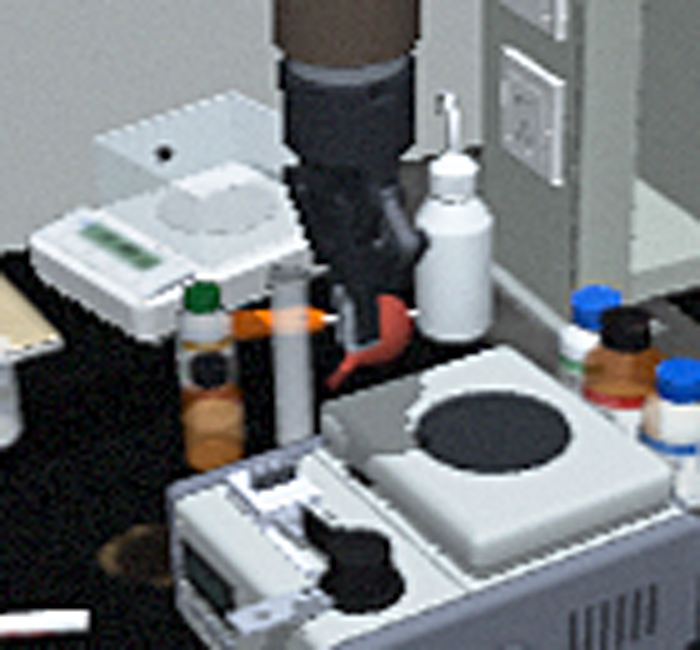

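```bash
python3 - <<'E'
from h import *
import json
c=cal('wrist');pos,q=json.load(open('pics/wrist6.json'))
for z in (17,23,30):
  for x in (11,-11):
    for y in(-14,14): print(z,x,y,wproj(R.from_quat(q).apply([x,y,z])+pos,pos,q).round(0))
E
python3 - <<'E'
import cv2
a=cv2.imread("pics/wrist6.png")[190:350,200:380];cv2.imwrite("pics/c5.png",cv2.resize(a,None,fx=4,fy=4,interpolation=2))
E
```

```text
17 11 -14 [[252. 255.]]
17 11 14 [[311. 255.]]
17 -11 -14 [[254. 295.]]
17 -11 14 [[310. 295.]]
23 11 -14 [[253. 250.]]
23 11 14 [[310. 250.]]
23 -11 -14 [[255. 289.]]
23 -11 14 [[309. 289.]]
30 11 -14 [[254. 245.]]
30 11 14 [[309. 245.]]
30 -11 -14 [[256. 283.]]
30 -11 14 [[308. 283.]]
```

View pics/c5.png

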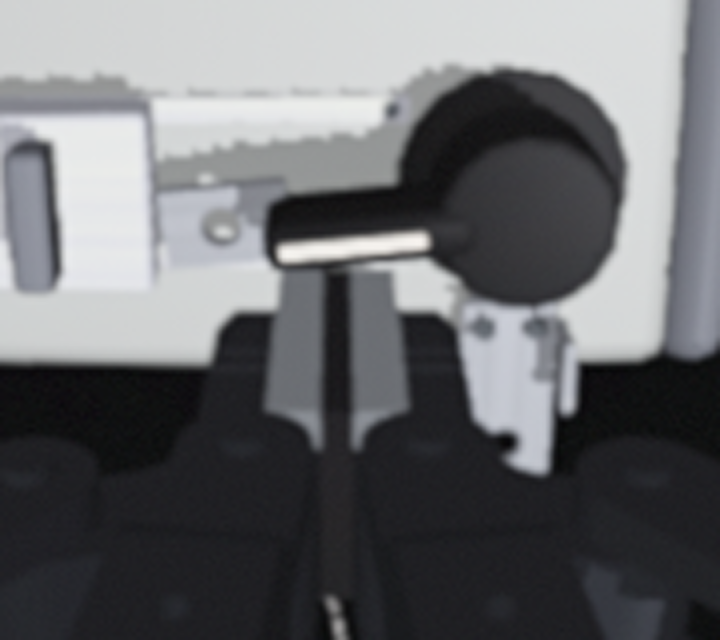

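Emit:
jog_arm([
  [-0.002,0,0.05,0],
  [-0.002,0,0.09,0],
  [-0.002,0,0.112,0],
  [-0.002,0,0.121,0],
  [-0.002,0,0.122,0],
  [-0.002,0,0.122,0],
])

```text
clock: 10.75
position: [549.6, -26.6, 139.3]
ee_rot: [0.999, 0.043, 0.007, -0.0]
contact_force: [0.6, -0.4, -0.4]
gripper_width: -0.1
```

```bash
python3 snap.py 7; python3 snap.py 7 scene 150 250 220 340 6; python3 plan.py -60 -13 138
```

```text
10.75 [549.6 -26.6 139.3] [  -4.93    0.77 -179.94] [ 0.25  0.36 -0.34  0.   -0.86  1.41] [ 0.6 -0.4 -0.4] -0.1
10.8 [549.5 -26.7 139.3] [  -4.92    0.77 -179.94] [ 0.25  0.36 -0.34  0.   -0.86  1.41] [-0.5 -0.2 -0.4] 0.1
tcp in cf [-59.5 -12.1 139.3] z axis [ 0.013  0.001 -1.   ] F [ 0.3 -0.9 -0.7] 10.85
[549.  -27.7 138. ] [-0.0005  0.0009  0.0012] 0.1
```

View pics/wrist7.png

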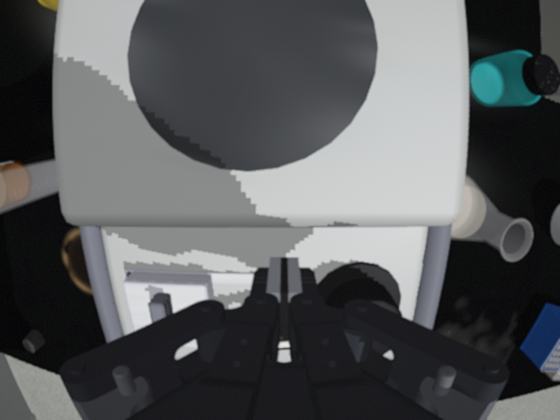

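View pics/scene7c.png

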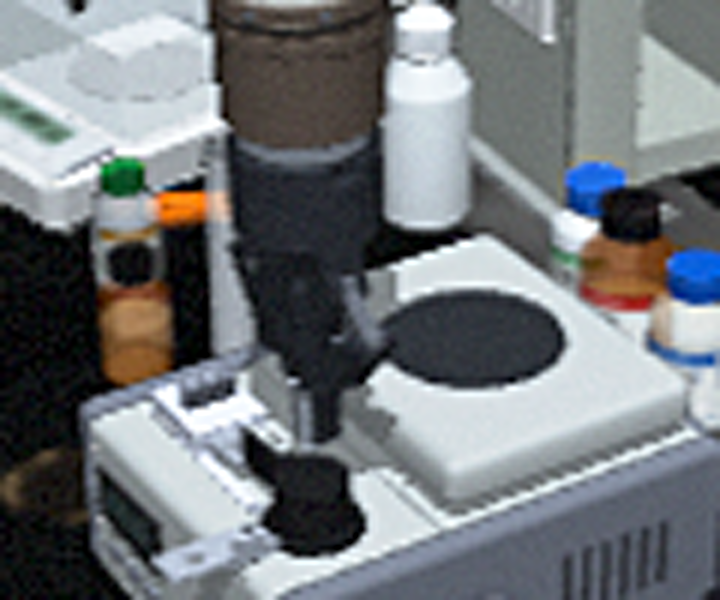

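Run:
```python
import numpy as np
for t in [.1,.25,.4,.55,.7,.85,1,1.15,1.3,1.45,1.57,1.65]:
    d=6+11*np.cos(t)+7*np.sin(t);r=40
    x=-85-r*np.sin(t)+d*np.cos(t);y=-55+r*np.cos(t)+d*np.sin(t)
    print(t,round(x,1),round(y,1),'inc',round(x+59.5,1),round(-(y+12.1),1))
```

```text
0.1 -71.4 -13.4 inc -11.9 1.3
0.25 -77.1 -11.7 inc -17.6 -0.4
0.4 -83.2 -10.8 inc -23.7 -1.3
0.55 -89.7 -10.9 inc -30.2 -1.2
0.7 -96.3 -12.2 inc -36.8 0.1
0.85 -102.8 -14.7 inc -43.3 2.6
1 -109.0 -18.4 inc -49.5 6.3
1.15 -114.6 -23.3 inc -55.1 11.2
1.3 -119.3 -29.2 inc -59.8 17.1
1.45 -123.0 -36.0 inc -63.5 23.9
1.57 -125.0 -42.0 inc -65.5 29.9
1.65 -125.8 -46.1 inc -66.3 34.0
```

Emit:
jog_arm([
  [-0.008,0.001,0.001,0],
  [-0.015,0.0,0.001,0],
  [-0.021,-0.001,0.001,0],
  [-0.027,-0.0012,0.001,0],
  [-0.0335,-0.0005,0.001,0],
  [-0.04,0.0012,0.001,0],
  [-0.0465,0.0045,0.001,0],
  [-0.0525,0.0085,0.001,0],
  [-0.0575,0.014,0.001,0],
  [-0.0615,0.02,0.001,0],
])

```text
clock: 12.1
position: [493.1, -50.6, 139.3]
ee_rot: [0.999, 0.044, 0.012, -0.001]
contact_force: [3.9, 4.8, 1.3]
gripper_width: 0.1
```

```bash
python3 snap.py 8; python3 snap.py 8 scene 150 250 220 340 6; python3 plan.py -125 -42 138
```

```text
12.1 [493.1 -50.6 139.3] [  -4.99    1.32 -179.79] [ 0.23  0.27 -0.47  0.   -0.81  1.43] [3.9 4.8 1.3] 0.1
12.15 [491.8 -51.3 139. ] [  -4.95    1.17 -179.82] [ 0.23  0.27 -0.47  0.   -0.81  1.43] [1.4 3.8 0.9] -0.2
tcp in cf [-119.5  -31.6  138.7] z axis [ 0.019  0.003 -1.   ] F [2.6 3.6 1.6] 12.2
[486.7 -62.1 138. ] [-0.0055  0.0104  0.0006] 0.1
```

View pics/wrist8.png

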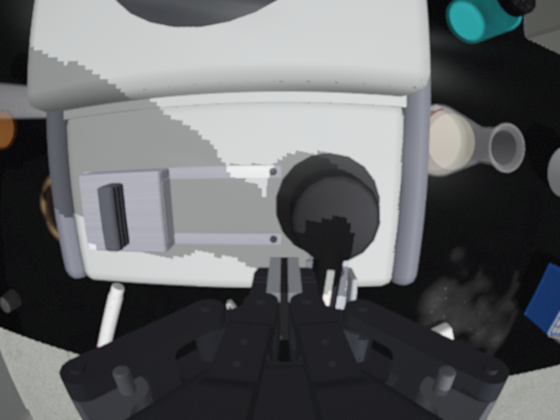

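View pics/scene8c.png

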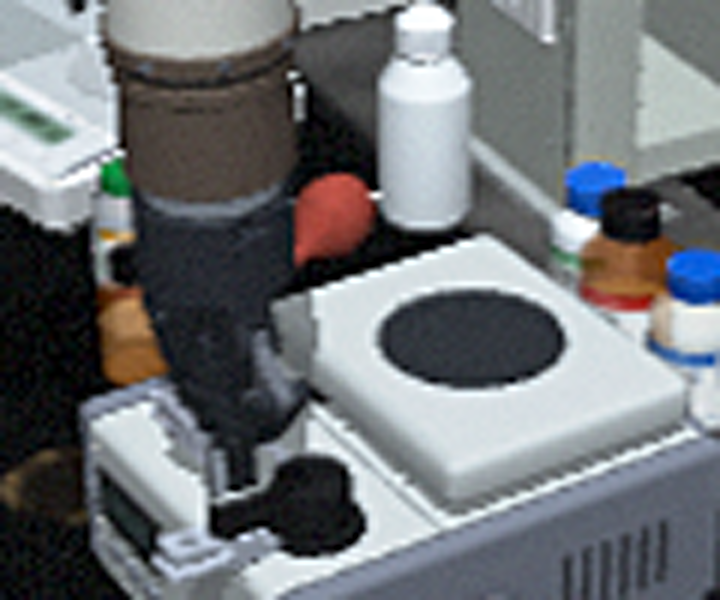

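Emit:
jog_arm([
  [-0.003,0.005,0,0],
  [-0.005,0.009,0,0],
  [-0.006,0.012,0,0],
  [-0.006,0.014,0,0],
  [-0.006,0.014,0,0],
])

```text
clock: 12.82
position: [490.5, -56.0, 139.1]
ee_rot: [0.999, 0.043, 0.016, -0.008]
contact_force: [0.5, 46.0, 2.1]
gripper_width: 0.1
```

```bash
python3 plan.py -125 -42 138
```

```text
tcp in cf [-120.7  -36.3  139.1] z axis [ 0.031  0.018 -0.999] F [ 0.5 46.   2.1] 12.825
[486.7 -62.1 138. ] [-0.0044  0.0057  0.0009] 0.1
```

Emit:
jog_arm([
  [0,-0.01,0,0],
  [0,-0.02,-0.03,0],
  [0,-0.05,-0.08,0],
  [-0.03,-0.05,-0.14,0],
  [-0.03,-0.05,-0.14,0],
])

```text
clock: 13.45
position: [451.6, -11.4, 282.8]
ee_rot: [0.999, 0.043, 0.019, -0.009]
contact_force: [-0.2, 0.4, -0.2]
gripper_width: 0.3
```

```bash
python3 snap.py 9 wrist 130 330 240 400 4; python3 plan.py -60 69 200
```

```text
13.45 [451.6 -11.4 282.8] [  -4.97    2.15 -178.9 ] [ 0.33  0.04 -0.35 -0.01 -1.14  1.33] [-0.2  0.4 -0.2] 0.3
tcp in cf [-156.2   11.3  280.9] z axis [ 0.034  0.019 -0.999] F [-0.8  0.3 -1.6] 13.5
[542.1  54.  200. ] [ 0.0934 -0.0562  0.0852] 0.1
```

View pics/wrist9.png

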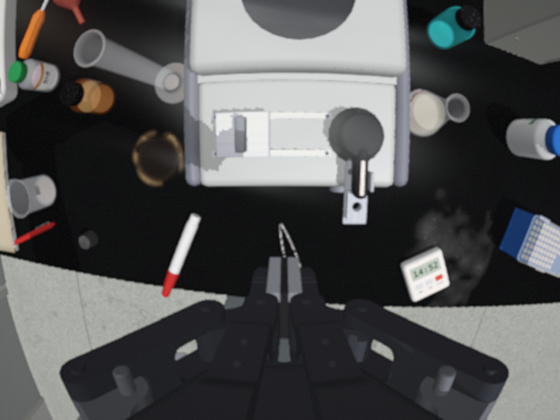

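View pics/wrist9c.png

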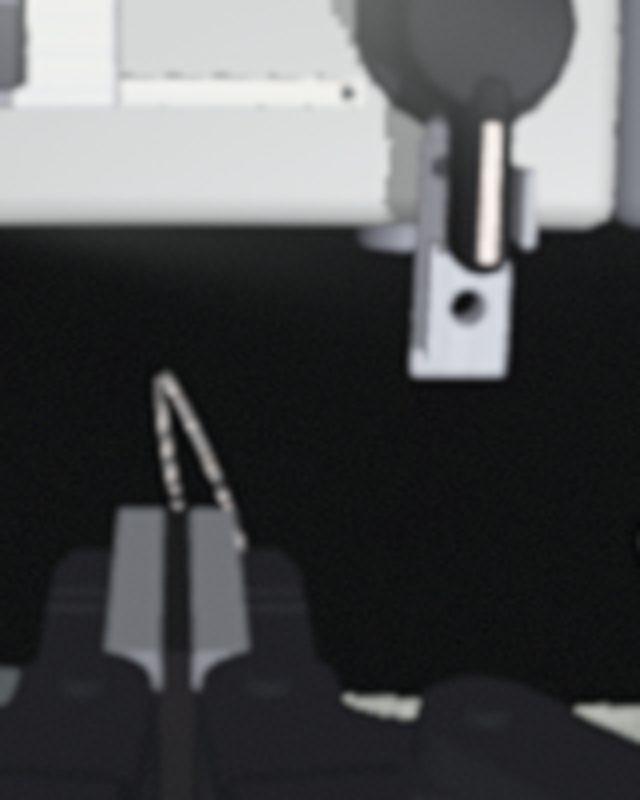

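Run:
```python
import cv2
a=cv2.imread("pics/wrist9.png")[120:230,320:400];cv2.imwrite("pics/c6.png",cv2.resize(a,None,fx=7,fy=7,interpolation=2)[:600*7//7])
```

```text
(no output)
```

View pics/c6.png

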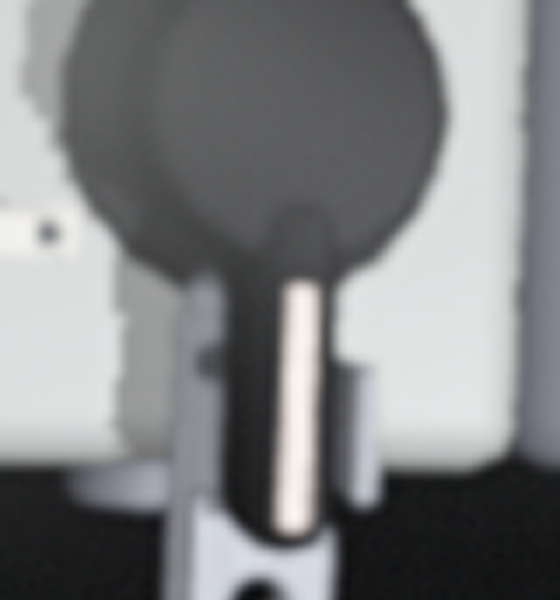

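```bash
python3 - <<'E'
from h import *
import json
pos,q=json.load(open('pics/wrist9.json'));x=[607.717,-9.727,.084]
hub=watz((240+490/4,130+33/4),136,pos,q) ;
h=watz((357.2,206.7),119,pos,q)
for p in (hub,h): print(R.from_euler('z',-x[2]).apply(p-[x[0],x[1],0]))
print('expected px of hole',wproj(cw([(-151,-55,119),(-151,-55,112),(-85,-55,136)],x),pos,q))
E
python3 - <<'E'
import cv2
a=cv2.imread("pics/wrist9.png")[185:230,335:380];cv2.imwrite("pics/c7.png",cv2.resize(a,None,fx=12,fy=12,interpolation=2))
E
```

```text
[-89.17717697 -53.86627162 136.        ]
[-152.33043022  -55.16208317  119.        ]
expected px of hole [[357.10373439 205.29553247]
 [355.61607147 203.76090559]
 [363.89229309 133.42853229]]
```

View pics/c7.png

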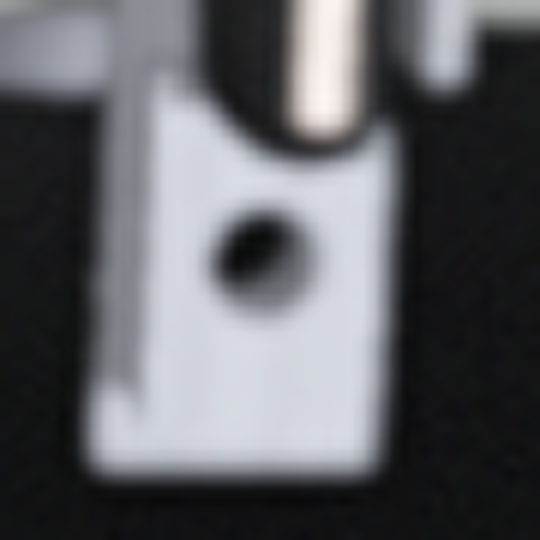

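```bash
python3 plan.py -86 73 200 -86 73 143.5
```

```text
tcp in cf [-156.2   11.3  280.9] z axis [ 0.034  0.019 -0.999] F [-0.8  0.3 -1.6] 13.5
[515.9  55.8 200. ] [ 0.0674 -0.0602  0.0843] 0.1
[515.9  55.8 143.5] [ 0.0654 -0.0593  0.1408] 0.1
```

Emit:
jog_arm([
  [0.03,-0.03,0.02,0],
  [0.0674,-0.06,0.05,0],
  [0.0674,-0.06,0.084,0],
  [0.066,-0.0595,0.12,0],
  [0.0655,-0.0593,0.136,0],
  [0.0655,-0.0593,0.14,0],
  [0.0655,-0.0593,0.14,0],
])

```text
clock: 14.38
position: [515.7, 55.3, 143.6]
ee_rot: [0.999, 0.043, 0.016, -0.008]
contact_force: [-0.1, -0.0, 0.4]
gripper_width: 0.1
```

```bash
python3 snap.py 10;python3 snap.py 10 side 160 270 220 340 6; python3 plan.py -86 63 143.5
```

```text
14.375 [515.7  55.3 143.6] [  -4.9     1.85 -178.98] [ 0.42  0.3  -0.42 -0.   -0.82  1.24] [-0.1 -0.   0.4] 0.1
14.425 [516.1  55.5 144.3] [  -4.91    1.93 -178.94] [ 0.42  0.3  -0.42 -0.   -0.82  1.24] [ 0.3 -0.2  0.4] -0.0
tcp in cf [-85.6  72.8 144.7] z axis [ 0.035  0.019 -0.999] F [ 0.6 -0.4  0.5] 14.475
[516.7  45.8 143.5] [-0.0004  0.0099  0.0011] 0.1
```

View pics/wrist10.png

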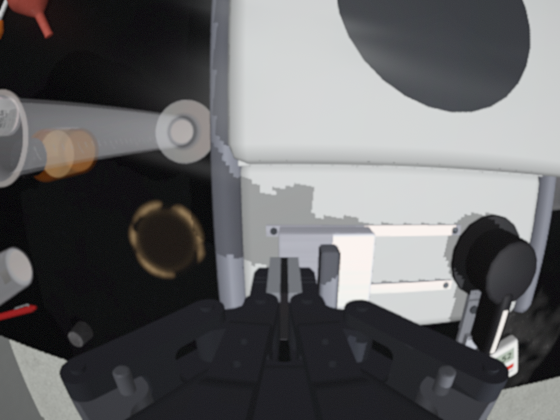

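View pics/side10c.png

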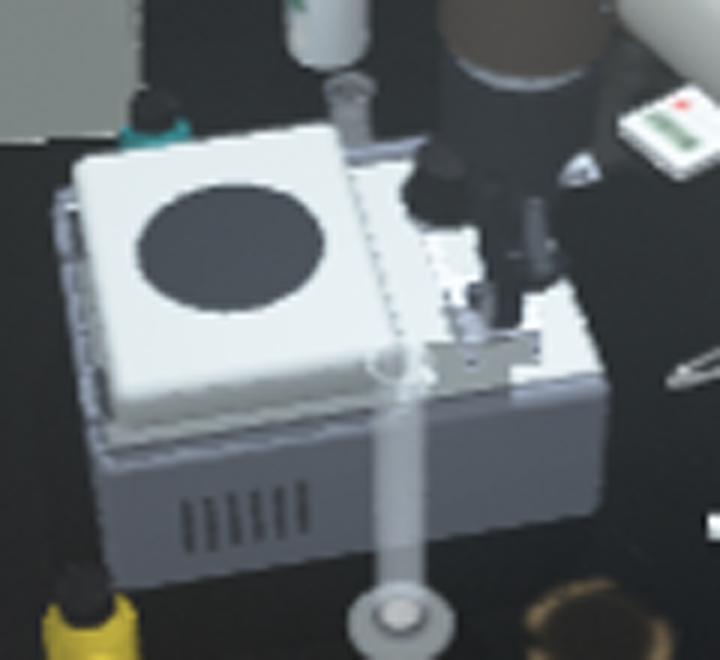

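Emit:
jog_arm([
  [0,0.008,0.001,0],
  [0,0.016,0.001,0],
  [0,0.024,0.001,0],
  [0,0.032,0.001,0],
  [0,0.04,0.001,0],
  [0,0.047,0.001,0],
  [0,0.052,0.001,0],
  [0,0.054,0.001,0],
])

```text
clock: 15.48
position: [521.4, 1.6, 143.0]
ee_rot: [0.999, 0.043, 0.018, -0.009]
contact_force: [0.3, 2.8, 4.3]
gripper_width: 0.0
```

```bash
python3 snap.py 11;python3 plan.py -86 13 143.5
```

```text
15.475 [521.4   1.6 143. ] [  -4.91    2.04 -178.91] [ 0.31  0.3  -0.41 -0.01 -0.82  1.35] [0.3 2.8 4.3] 0.0
tcp in cf [-85.2  18.5 142.9] z axis [ 0.035  0.019 -0.999] F [1.1 2.3 2.7] 15.525
[520.9  -4.  143.5] [-0.0008  0.0055 -0.0007] 0.1
```

View pics/wrist11.png

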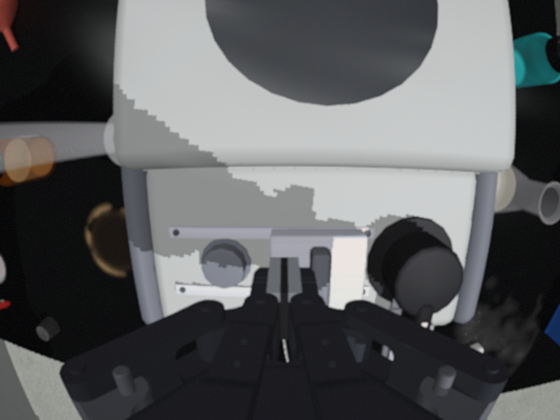

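Emit:
jog_arm([
  [0,0.002,-0.001,0],
  [0,0.004,-0.001,0],
  [0,0.005,-0.001,0],
  [0,0.005,-0.001,0],
])

```text
clock: 16.02
position: [521.5, 0.3, 143.1]
ee_rot: [0.999, 0.042, 0.018, -0.012]
contact_force: [-2.6, 17.7, 1.4]
gripper_width: 0.6
```

```bash
python3 plan.py -86 13 143.5
```

```text
tcp in cf [-85.1  17.2 143.1] z axis [ 0.036  0.025 -0.999] F [-2.6 17.7  1.4] 16.025
[520.9  -4.  143.5] [-0.0009  0.0042 -0.0005] 0.0
```

Emit:
jog_arm([
  [0,-0.008,0,0],
  [0,-0.018,-0.01,0],
  [-0.02,-0.04,-0.06,0],
  [-0.04,-0.04,-0.06,0],
  [-0.04,-0.04,-0.06,0],
])

```text
clock: 16.65
position: [474.6, 34.9, 202.9]
ee_rot: [0.999, 0.043, 0.018, -0.011]
contact_force: [0.8, 0.5, -0.3]
gripper_width: 0.1
```

```bash
python3 snap.py 12 wrist 100 250 230 430 4;python3 plan.py -86 50 143.5;python3 - <<'E'
from h import *
import json
pos,q=json.load(open('pics/wrist12.json'));x=[607.717,-9.727,.084]
for p in [(-85,0,135.5),(-85,24,122.5),(-85,50,116),(-85,-24,122.5)]: print(p,(wproj(cw(p,x),pos,q)-[230,100])*4)
E
```

```text
16.65 [474.6  34.9 202.9] [  -4.91    2.03 -178.6 ] [ 0.41  0.15 -0.43 -0.01 -0.94  1.25] [ 0.8  0.5 -0.3] 0.1
tcp in cf [-128.    55.6  202.6] z axis [ 0.036  0.024 -0.999] F [ 0.5  0.1 -0.2] 16.7
[517.8  32.9 143.5] [0.0398 0.0069 0.0605] 0.0
(-85, 0, 135.5) [[581.33849579 300.6576039 ]]
(-85, 24, 122.5) [[416.69367216 287.76997248]]
(-85, 50, 116) [[254.74031768 281.63830861]]
(-85, -24, 122.5) [[698.39865313 295.65804654]]
```

View pics/wrist12c.png

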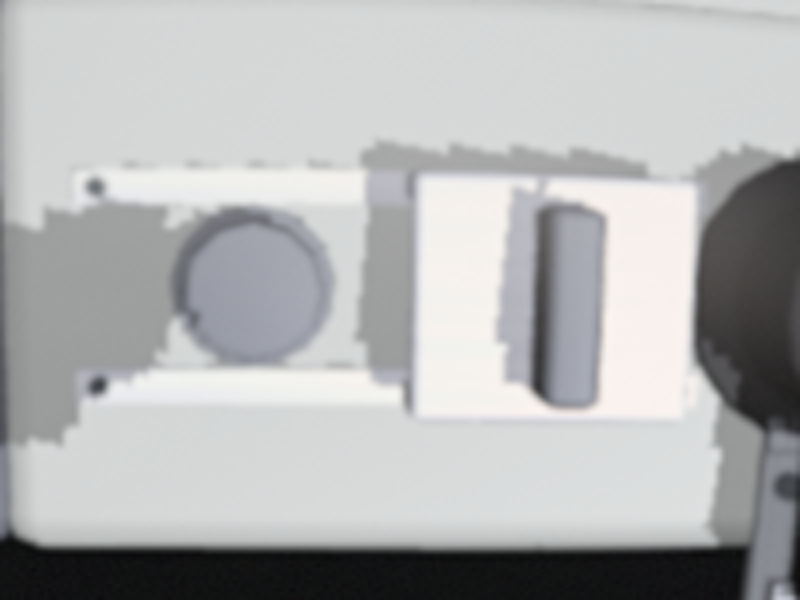

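```bash
python3 plan.py -87 52 138 -87 52 127
```

```text
tcp in cf [-128.    55.6  202.6] z axis [ 0.036  0.024 -0.999] F [ 0.5  0.1 -0.2] 16.7
[516.7  34.8 138. ] [0.0386 0.005  0.066 ] 0.0
[516.7  34.8 127. ] [0.0382 0.0053 0.077 ] 0.0
```

Emit:
jog_arm([
  [0.025,0.003,0.02,0],
  [0.039,0.005,0.045,0],
  [0.0386,0.005,0.064,0],
  [0.0386,0.005,0.067,0],
  [0.0386,0.005,0.067,0],
])

```text
clock: 17.32
position: [517.1, 34.6, 137.0]
ee_rot: [0.999, 0.043, 0.018, -0.011]
contact_force: [-0.2, -0.2, 0.1]
gripper_width: 0.1
```

```bash
python3 plan.py -87 52 127; python3 snap.py 13; python3 snap.py 13 side 160 270 220 340 6
```

```text
tcp in cf [-86.6  51.8 137. ] z axis [ 0.035  0.024 -0.999] F [-0.2 -0.2  0.1] 17.325
[516.7  34.8 127. ] [-0.0008  0.      0.01  ] 0.0
17.325 [517.1  34.6 137. ] [  -4.9     2.02 -178.65] [ 0.38  0.3  -0.43 -0.01 -0.8   1.29] [-0.2 -0.2  0.1] 0.1
17.375 [517.2  34.8 137.5] [  -4.91    2.08 -178.62] [ 0.38  0.3  -0.42 -0.01 -0.8   1.29] [-0.   0.8 -0.5] 0.1
```

View pics/wrist13.png

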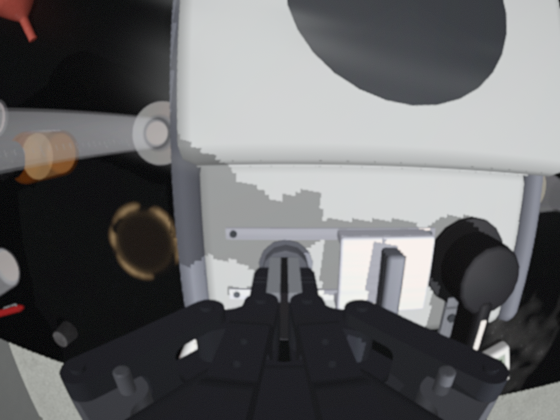

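View pics/side13c.png

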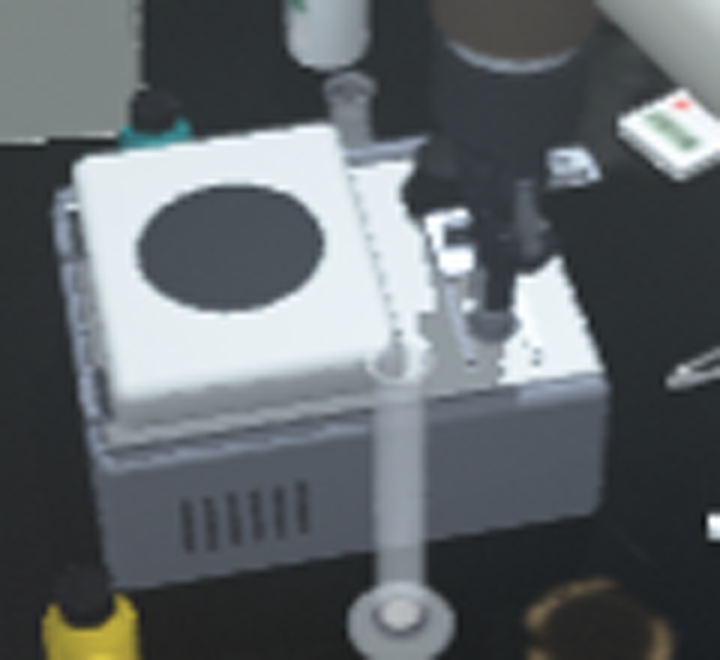

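Emit:
jog_arm([
  [0,0,0.003,0],
  [0,0,0.006,0],
  [0,0,0.008,0],
  [0,0,0.0095,0],
  [0,0,0.0105,0],
  [0,0,0.0105,0],
])

```text
clock: 18.18
position: [517.9, 35.2, 127.6]
ee_rot: [0.999, 0.043, 0.019, -0.011]
contact_force: [-1.2, -0.4, 5.0]
gripper_width: 0.1
```

Emit:
jog_arm([
  [0,0,0.0015,0],
  [0,0,0.003,0],
  [0,0,0.003,0],
])

```text
clock: 18.55
position: [518.0, 35.2, 127.0]
ee_rot: [0.999, 0.043, 0.02, -0.011]
contact_force: [-6.2, 0.6, 18.5]
gripper_width: -0.0
```

Bottomed (18.5 N). Let go: straight up, then back to the front.

Emit:
jog_arm([
  [0,0,-0.01,0],
  [-0.01,0,-0.04,0],
  [-0.05,0,-0.08,0],
  [-0.1,0,-0.13,0],
  [-0.13,0,-0.18,0],
  [-0.13,0,-0.24,0],
  [-0.13,0,-0.26,0],
  [-0.13,0,-0.26,0],
])

```text
clock: 19.55
position: [378.8, 18.1, 382.5]
ee_rot: [0.999, 0.043, 0.021, -0.012]
contact_force: [-0.6, -0.7, -0.4]
gripper_width: -0.2
```

Emit:
jog_arm([
  [0,0,0,0],
  [0,0,0,0],
  [0,0,0,0],
  [0,0,0,0],
  [0,0,0,0],
  [0,0,0,0],
  [0,0,0,0],
  [0,0,0,0],
  [0,0,0,0],
  [0,0,0,0],
])

```text
clock: 20.8
position: [378.8, 18.1, 382.6]
ee_rot: [0.999, 0.043, 0.021, -0.012]
contact_force: [0.4, -0.1, 0.1]
gripper_width: -0.0
```

```bash
python3 snap.py 14;python3 snap.py 14 scene 120 300 170 370 4; python3 snap.py 14 side
```

```text
20.8 [378.8  18.1 382.6] [  -4.99    2.34 -178.51] [ 0.48 -0.15 -0.29 -0.   -1.39  1.18] [ 0.4 -0.1  0.1] -0.0
20.85 [378.8  18.1 382.5] [  -4.99    2.34 -178.51] [ 0.48 -0.15 -0.29 -0.   -1.39  1.18] [0.5 0.8 0.1] 0.0
20.9 [378.8  18.1 382.5] [  -4.99    2.34 -178.51] [ 0.48 -0.15 -0.29 -0.   -1.39  1.18] [ 0.2 -0.7  1.3] 0.0
```

View pics/wrist14.png

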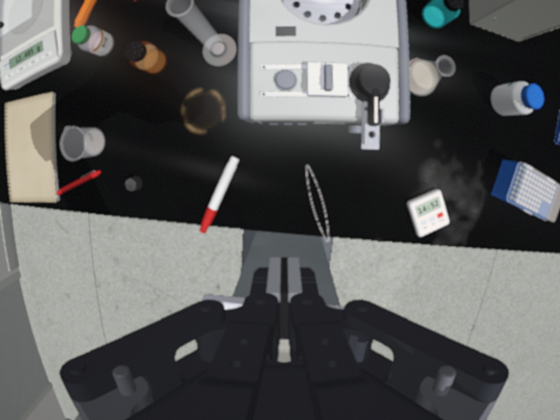

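View pics/scene14c.png

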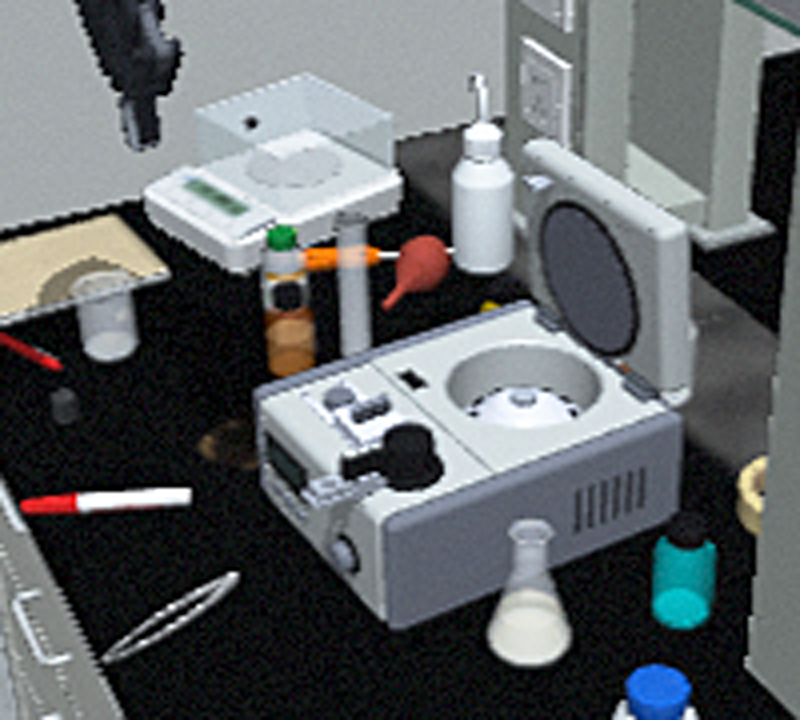

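View pics/side14.png

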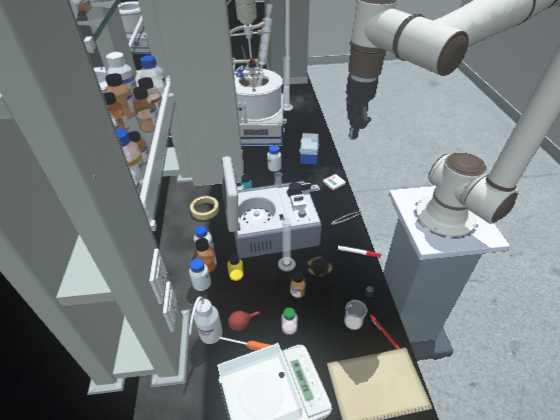

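Run:
```python
from h import *
import json
a=cv2.imread("pics/wrist14.png")[55:160,320:410];cv2.imwrite("pics/c8.png",cv2.resize(a,None,fx=5,fy=5,interpolation=2))
pos,q=json.load(open('pics/wrist14.json'));x=[607.717,-9.727,.084]
print((wproj(cw([(-151,-55,119),(-151,-55,112),(-85,-55,136)],x),pos,q)-[320,55])*5)
```

```text
[[260.04922778 390.48694608]
 [253.19610712 390.82904679]
 [279.08689072 112.39663753]]
```

View pics/c8.png

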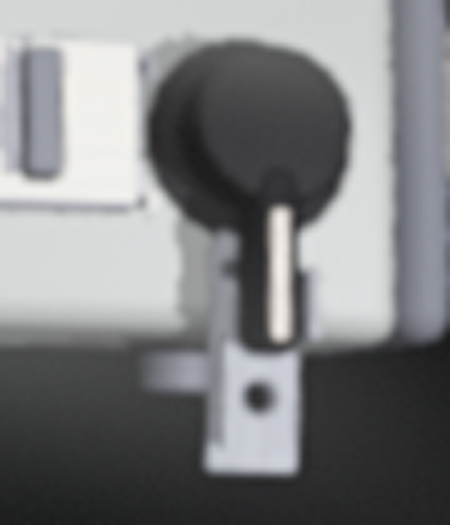

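Hole at (259,397) against a predicted (260,391): the handle is lined up with the hasp. Handing in.

```bash
python3 -c "
from bench import *
print(job_done(), read_state()['clock'])"
```

```text
the job is handed in; nothing more can be done
the job is handed in; nothing more can be done
```

The centrifuge is isolated and its lid is open. I handed the job in at about 21 s of the 64 s allowed.

1. **Bottle:** I took the brown bottle off the lid and stood it upright on the worktop at about (564, 255) mm. That is the clear patch between the measuring cylinder and the green-capped bottle.
2. **Isolator:** I swung the handle round to its hard stop.
3. **Catch:** I slid the catch to its end. In the picture its edges were within about 2 pixels (enlarged crop) of the fully open position.
4. **Button:** I pressed it until it bottomed (18.5 N) and let go. The lid sprang open.

**Last checks:** The final pictures show:
- the lid up and the rotor visible;
- the padlock hole over the hasp hole, about 1 pixel in the camera picture from where I predicted it;
- the catch clear of the button and the button back up;
- the brown bottle upright, and the bystanders and look-alikes apparently where they were (checked by eye, not measured);
- the arm clear of everything.

**Not so clean:**
- The fingertips briefly pressed with about 46 N when the handle met its stop. That was the fingers, not the arm or the gripper's body, and I backed off at once. The brief sets 40 N for the arm and gripper body, and I can't be sure how this contact is judged.
- After that push the tool stayed tilted about 2°, which I allowed for in the moves that followed.
- My two readings of the bottle's position before the grasp differed by about 6 mm. I aimed between them and the grasp held.

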